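# Lock a bench pin into its cam holder

## Task

Fit the loose bench pin into the holder on the jeweller's bench: slide it along the ledge, stud first, under the strap until its back end meets the leather facing, then swing the cam lever clockwise by its knob until the cam has drawn the stud up firmly tight, and let go. Feel for the point where the lever goes stiff and do not force it further, or the stud will be strained. Leave the hammer, loupe and pliers where they lie.

Things in the scene. Friction and masses are not known exactly. Their poses are not given: they have to be found in the camera images.
- pin_centre (a point): Centre of the loose bench pin: beech on a steel sole, 117 mm long (x), 44 wide (y), 20 thick (z), about 0.36 kg, lying flat. 55 mm from the V-notched front end (-x), 62 mm from the flat back end (+x). x points out of the back end along the stud, z up. The sides are parallel and solid for at least 25 mm either way of this point; grip across the 44 mm.
- stud_head (a point): Centre of the round head (14 mm diameter) of the steel stud, shank 5.5 mm, that stands out of the middle of the pin's back end: 25.5 mm beyond that end, 87.5 mm from pin_centre along x, half-way up the pin.
- holder: Dark steel pin holder screwed to the bench. Origin on the bench under the cam's vertical axis; the pin slides in along +x, y left, z up. Cheeks 46 mm apart (1 mm free each side of the pin) from x = -70 to -33 mm, flared ends from x = -81. Strap across the cheeks at x = -62 to -42, underside 62.5 mm up, top with screws 69.5 mm. Foot plate 130 x 120 mm, 8 mm thick.
- ledge (a point): Front end of the holder's flat steel ledge, on its top face, 40 mm above the bench: the pin lies on it. 30 mm wide; it runs from here (x = -118 mm in the holder's frame) straight back under the strap to the stop wall. Axes as the holder.
- seat (a point): Middle of the stop wall's front at stud height (x = -38 mm, 50 mm above the bench). Either side of an 18 mm gap for the stud it carries a leather facing of unknown thickness, 1.5 to 5.5 mm, in front of this point. With the pin home its back end touches the facing: pin_centre at x = -101.5 to -105.5 mm, y = 0, 50 mm up in the holder's frame.
- cam_axis (a point): Point on the cam's vertical axis at stud height, 50 mm above the bench. Axes as the holder. With the pin home the stud's head is 14 to 18 mm short of this axis.
- cam: The cam with its lever; origin on the cam's axis at bench level. Steel drum 65 mm across, 38 to 60 mm up. Its x axis lies along the holder's x with the cam open (angle q = 0): the 1.0 rad wide mouth then faces the pin; q is the turn clockwise from above (tightening), from -0.05 to 2.9 rad, 0 to 0.15 at the start. Friction keeps it where it is let go.
- cam_mouth (a point): Centre of the cam's mouth on the drum's rim, 31 mm from the axis, 50 mm above the bench; turns with the cam. From the mouth's edge a curved slot runs round: its wall nears the axis by 3.4 mm per radian, catches behind the stud's head and draws it in. With the pin home the lever goes stiff somewhere between q = 1.0 and 2.6 rad, depending on the facing.
- lever_knob (a point): Middle of the upright black knob on the lever's end: 16 mm diameter, 76.5 to 106.5 mm above the bench, 60 mm from the cam's axis. At cam angle q the lever points 1.31 - q rad from the holder's +x towards +y. Bar and hub below reach 75.5 mm up. Swung, the knob resists with 2 to 3 N while free and 8 to 12 N when properly tight; above 14 N the stud is strained.
- hammer: Small hammer with a wooden handle lying on the bench, 210 mm long along its x; leave alone.
- loupe: Folding loupe, white and aluminium, about 65 mm long; leave alone.
- pliers: Pliers with red handles, 155 mm long along their x; leave alone.
There are look-alikes about, which are no part of the job. What is shaped like the part that bears pin_centre but orange or red is not meant.

How it is judged:
On the way, in this order (a step that is already met when the one before it is completed fails the run):
1. the pin lies on the ledge, slid home, its stud's head inside the cam (x of stud_head in the frame of holder between -0.0205 and -0.011 m and y of stud_head in the frame of holder between -0.003 and 0.003 m and z of stud_head in the frame of holder between 0.046 and 0.054 m), for 0.2 s.
2. the cam has been turned until it pulls on the stud (contact force between cam and pin above 8 N), for 0.2 s.
At the end, for the whole second after the job is handed in: The pin lies in the holder, on the ledge and straight (within 0.06 rad) with the stud's head within 19.5 mm of the cam's axis, and the cam, at rest and let go, still pulls on the stud with more than 8 N (contact force between cam and pin above 8 N and x of stud_head in the frame of holder above -0.0195 m and z of stud_head in the frame of holder between 0.047 and 0.053 m and angle between the x axis of pin_centre and the x axis of holder, either way round below 0.06 rad and angle between pin_centre's own z axis and vertical below 0.05 rad and angular speed of cam below 0.05 rad/s); the robot touches nothing.
It fails at once if the cam strains the stud (pull above 50 N) (contact force between cam and pin above 50 N).
It fails at once if the hammer, loupe or pliers are moved more than 20 mm (distance of any of hammer, loupe, pliers from where it was at the start of the episode above 0.02 m).
It also fails if it takes over 72 s, if anything falls off the work surface, if the arm or the gripper's body presses on something with over 40 N, if the wrist force passes 120 N, or if a joint passes its speed limit or range.

## Robot

A 7-joint arm with a two-finger parallel gripper is mounted at the origin on the work surface. World frame = base frame: x ahead of the robot, y to its left, z up, the work surface at z = 0. Lengths are in m, angles in rad, forces in N, time in s.
With the tool pointing down it reaches from about 0.4 to 0.875 m from the base axis. Payload 19.3 kg.
Tool frame: the origin (TCP) lies at the very end of the fingers, on their centre line; the grasp point (between the pads) lies 19 mm behind it; z points along the fingers, y is the line along which they close (so a half turn about z gives the same grasp; the last joint's range is limited). The gripper opens to 85 mm and grips with 20 to 120 N. Pads are 22 mm wide; open, the fingers measure 114 mm over their backs; the gripper's body (76 mm by 85 mm) begins 54 mm behind the grasp point. The pads swing forward as they close: fully open they stand 13 mm farther back than shut.
Start: joints at [1.083, 0.521, -0.036, 1.599, 0.021, 1.021, -0.113], TCP at [0.254, -0.571, 0.231] pointing down, gripper open.
Joint ranges: [-2.91, 2.91], [-0.3, 2.13], [-1.5, 1.42], [0.17, 2.43], [-1.26, 4.41], [0.16, 1.93], [-2.52, 2.52]. Speed limits (rad/s): [1.89, 1.89, 2.39, 2.39, 3.01, 3.01, 3.01].

## Interface

Orientations are given as [roll, pitch, yaw] about the fixed x, y, z axes, in that order (R = Rz(yaw) Ry(pitch) Rx(roll)).
In Python, from workcell import bot gives the robot as it stands. The module is installed in compiled form; this text tells all that it offers.
- The arm moves only by the tool apply_moves, never from a script. Its arguments are lists of equal length, an entry for each row: "claw": the finger opening in m, from 0 to 0.0854; "xyz": the shift along the tool's x, y, z in m, a list of three; "twist": the turn, a rotation vector about the tool's x, y, z in rad, a list of three. A call has 1 to 20 rows; each row shifts and turns the commanded pose from where the row before left it, along the tool's axes as they then stand; what a row does not reach is not made up. A row lasts 1/10 s, in which the tool goes at most 50 mm and 8.59 degrees, less where a joint would pass 70% of its speed; a pose out of reach is approached as far as the arm can. A call with a gripper value outside its range is refused whole. The fingers move at their own pace and stop on an object; "force" is the grip in N (left out, the last holds). Time passes only in rows, so rows that do not move let the fingers close. It gives the time, the measured TCP pose, the force, the opening and the grip force at its end, in the units of the state.
- bot.observe(): the state, without advancing time (a new reading comes with each control period).
- bot.grab_frame(name): name is "side" or "top"; returns a dict with "img" (420x560x3 uint8, red, green, blue), "vfov" (degrees; the focal length in pixels is half the picture's height over the tangent of half this angle, whatever the lens; pixels are square), "cx", "cy" (the principal point, pixels), "distortion" ([k1, k2, p1, p2, k3] as OpenCV has them; the pictures are not rectified), "view" (4x4, takes a point from world to camera coordinates). Camera axes: x right, y up, looking along -z (the intrinsics and any distortion apply to the point x, -y, -z); pixel columns grow to the right and rows downward; lengths in m; the calibration is good to about 2 mm. A picture is of the moment at which its call begins. There is no depth.
- bot.job_done(): hands the job in; it is judged then, once.
Trained networks look in the newest picture that a camera, given by its name, has taken for a name from the list of things; names that differ only in an ending like _2 or _b are one class to them, and where a whole thing is asked for, a point or a joint stands for the part that bears it (a point fixed in the world has none). Each returns a list of dicts, best first, with "score" (0 to 1); they miss things now and then, are a little off and sometimes report something else, mostly with a low value. They report only what shows in the picture. A call takes as long as a camera call. They do not tell look-alikes from the thing itself.
- bot.find_in(camera, query): "position" ([x, y, z] in m, in world coordinates, good to about 4 mm: the middle of the surface that is visible of it).
The state is a dict: "clock": time; "qpos": joint angles; "qd": joint speeds; "joint_efforts": joint torques, N m; "position": TCP position; "tool_rot": TCP orientation; "force": force on the tool from outside, world axes, zero at the start; "moment": the same for the moment, N m; "grip_width": finger opening in m; "finger_force": force on a finger pad.
Only numpy, scipy, OpenCV 4.12 (cv2) and the standard library are available. Lean on these libraries where they do the work, as an engineer would, in place of code of your own. Each camera call takes 0.05 s, during which the arm holds its last target. There are 200 camera calls.

## Working session

There is one attempt and no reset: what is moved stays moved. The work goes in short steps, Python scripts to look and compute and a tool call to move; the robot and the scene stay as the last step left them, time stands still between calls to the robot, and variables do not carry over. Pictures are saved under pics/ and viewed, at most 10 in all, crops included, and the job is handed in when it is done.

Besides the shell and the picture viewer there is one more tool, called after "Request:" as name(argument=value, ...), one argument or row to a line, values as JSON. apply_moves: Moves the arm, as the interface text tells. Its arguments: {"type":"object","properties":{"claw":{"type":"array"},"xyz":{"type":"array"},"twist":{"type":"array"},"force":{"type":"number"}},"required":["claw","xyz","twist"]}

```bash
mkdir -p pics; cat > h.py <<'E'
import numpy as np, cv2
from workcell import bot
def cam(f):
    h=f["img"].shape[0]; fl=h/2/np.tan(np.radians(f["vfov"])/2)
    K=np.array([[fl,0,f["cx"]],[0,fl,f["cy"]],[0,0,1.]])
    V=np.diag([1,-1,-1,1.])@np.array(f["view"]); return K,np.array(f["distortion"],float),V
def proj(f,P):
    K,d,V=cam(f); r,_=cv2.Rodrigues(V[:3,:3])
    return cv2.projectPoints(np.array(P,float).reshape(-1,1,3),r,V[:3,3],K,d)[0].reshape(-1,2)
def back(f,px,z):
    K,d,V=cam(f); u=cv2.undistortPoints(np.array(px,float).reshape(-1,1,2),K,d).reshape(-1,2)
    R=V[:3,:3];c=-R.T@V[:3,3]; D=np.c_[u,np.ones(len(u))]@R
    return c+D*((z-c[2])/D[:,2])[:,None]
E
python3 - <<'E'
from h import *
s=bot.observe();print(s)
for c in("top","side"):
    f=bot.grab_frame(c);cv2.imwrite(f"pics/{c}0.png",f["img"][:,:,::-1])
    K,d,V=cam(f);print(c,-V[:3,:3].T@V[:3,3],K[0,0],d)
    for q in("pin_centre","stud_head","holder","ledge","cam_axis","cam_mouth","lever_knob","cam","hammer","loupe","pliers"):
        for r in bot.find_in(c,q)[:3]:
            print(c,q,round(r["score"],2),np.round(r["position"],4),proj(f,r["position"]).round(0))
E
```

```text
{'clock': 0.0, 'qpos': array([ 1.08278233,  0.52200879, -0.03635639,  1.5999879 ,  0.0212022 ,
        1.02107077, -0.11277596]), 'qd': array([ 0.00096606, -0.00099596,  0.00198505, -0.00312597, -0.00025328,
        0.00049711,  0.00066466]), 'joint_efforts': array([-1.40222484e-03, -9.27095175e+01,  1.97876640e+00, -3.69928193e+01,
        1.76951877e-02,  8.27976532e-03,  1.18085586e-05]), 'position': array([ 0.25345487, -0.57095119,  0.23073585]), 'tool_rot': array([-3.14050467e+00,  6.37269356e-05,  4.17854021e-01]), 'force': array([-0.31958141, -0.02861373,  0.15279436]), 'moment': array([-0.04418124,  0.03174257, -0.00752445]), 'finger_force': 0.0, 'grip_width': 0.08520441421167835}
top [0.31595421 0.0545219  1.48213922] 540.2730920656522 [-0.22136985  0.          0.          0.          0.        ]
top pin_centre 0.95 [0.5394 0.4238 0.018 ] [[144. 235.]]
top pin_centre 0.93 [0.5119 0.2628 0.0196] [[201. 245.]]
top pin_centre 0.85 [0.6131 0.1323 0.0194] [[249. 208.]]
top stud_head 0.78 [0.6172 0.1303 0.0174] [[250. 207.]]
top stud_head 0.76 [0.5082 0.2664 0.0207] [[200. 246.]]

[... 826 characters left out ...]
2] [[238. 262.]]
side stud_head 0.89 [0.5461 0.4368 0.021 ] [[200. 381.]]
side stud_head 0.89 [0.6081 0.1456 0.0186] [[240. 262.]]
side stud_head 0.65 [0.5086 0.2692 0.0217] [[257. 319.]]
side holder 0.72 [ 0.6198 -0.0421  0.0381] [[269. 203.]]
side ledge 0.89 [ 0.6193 -0.0454  0.0396] [[270. 201.]]
side cam_axis 0.84 [ 0.6192 -0.0404  0.0428] [[269. 202.]]
side cam_mouth 0.64 [ 0.6151 -0.042   0.0428] [[271. 202.]]
side lever_knob 0.67 [ 0.6375 -0.0504  0.0582] [[264. 192.]]
side cam 0.88 [ 0.6389 -0.0493  0.0582] [[263. 193.]]
side hammer 0.96 [ 0.4992 -0.2635  0.0125] [[344. 172.]]
side loupe 0.8 [0.7153 0.2998 0.0136] [[161. 299.]]
side pliers 0.54 [ 0.6926 -0.2989  0.0099] [[283. 148.]]
```

```bash
python3 - <<'E'
import cv2
a=cv2.imread("pics/top0.png")[130:310,110:440]
cv2.imwrite("pics/top0c.png",cv2.resize(a,None,fx=2.4,fy=2.4,interpolation=cv2.INTER_CUBIC))
a=cv2.imread("pics/side0.png")[110:420,130:430]
cv2.imwrite("pics/side0c.png",cv2.resize(a,None,fx=1.9,fy=1.9,interpolation=cv2.INTER_CUBIC))
E
```

```text
(no output)
```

View pics/top0c.png

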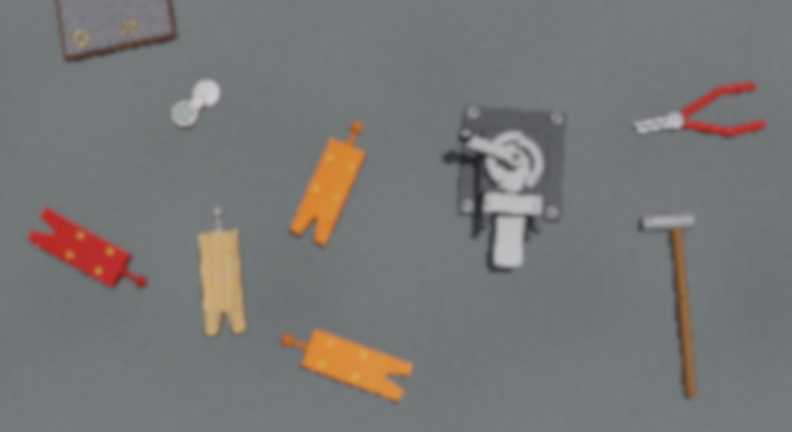

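View pics/side0c.png

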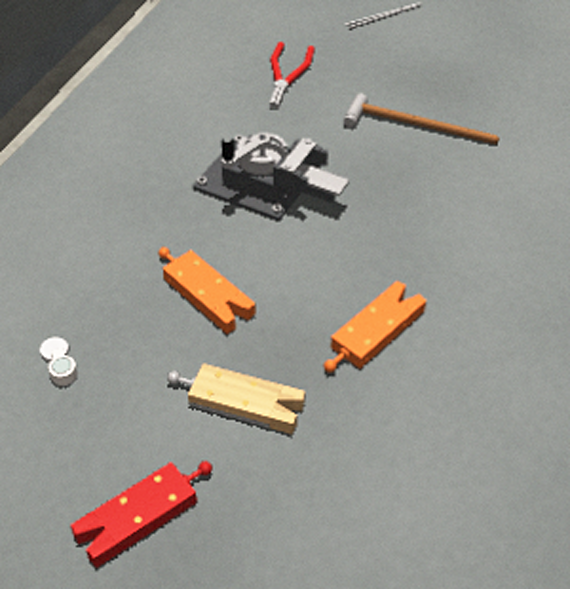

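The top crop shows the beech pin at about (202,248) full-frame, with its stud towards world +x. The holder is at about (324,200), its ledge pointing to -x, and the knob is on the left side at about (303,186). The orange and red ones are look-alikes. Next I'll refine the poses.

```bash
python3 - <<'E'
from h import *
t=cv2.imread("pics/top0.png");s=cv2.imread("pics/side0.png")
f=bot.grab_frame("top");g=bot.grab_frame("side")
a=cv2.resize(t[168:246,296:350],None,fx=7,fy=7,interpolation=cv2.INTER_CUBIC)
b=cv2.resize(s[172:232,228:318],None,fx=4.6,fy=4.6,interpolation=cv2.INTER_CUBIC)
c=np.zeros((560,800,3),np.uint8);c[:a.shape[0],:a.shape[1]]=a;c[:b.shape[0],380:380+b.shape[1]]=b
cv2.imwrite("pics/hold.png",c)
for n,F,im in(("top",f,t),("side",g,s)):
    hsv=cv2.cvtColor(im,cv2.COLOR_BGR2HSV)
    m=cv2.inRange(hsv,(10,50,110),(28,150,255))
    k,l,st,ce=cv2.connectedComponentsWithStats(m)
    for i in range(1,k):
        if st[i,4]>150:
            print(n,st[i],ce[i].round(1))
            if n=="top":
                px=np.argwhere(l==i)[:,::-1].astype(float)
                W=back(F,px,.02)[:,:2]
                r=cv2.minAreaRect(W.astype(np.float32));print(r,cv2.boxPoints(r).round(4))
                print(back(F,[[110+218/2.4,130+212/2.4]],.010))
E
```

```text
top [ 60 158  42  32 658] [ 80.5 173.5]
((0.7207834720611572, 0.6230847239494324), (0.05063718184828758, 0.12233345210552216), 23.175125122070312) [[0.6734 0.6694]
 [0.7216 0.5569]
 [0.7681 0.5768]
 [0.72   0.6893]]
[[0.58800495 0.26671479 0.01      ]]
top [390 225  10  71 278] [395.1 259.8]
((0.4667762517929077, -0.268656462430954), (0.1940586268901825, 0.011178416199982166), 2.7998759746551514) [[ 0.3696 -0.2678]
 [ 0.3701 -0.279 ]
 [ 0.564  -0.2695]
 [ 0.5634 -0.2583]]
[[0.58800495 0.26671479 0.01      ]]
top [193 226  20  44 719] [202.1 247.1]
((0.5053805112838745, 0.26071497797966003), (0.11811961233615875, 0.047905441373586655), 5.637953281402588) [[0.4443 0.2787]
 [0.449  0.2311]
 [0.5665 0.2427]
 [0.5618 0.2904]]
[[0.58800495 0.26671479 0.01      ]]
top [230 267  52  31 197] [258.7 281.1]
((0.4146304428577423, 0.11724629253149033), (0.14546845853328705, 0.05014203488826752), 69.66917419433594) [[0.3659 0.0578]
 [0.4129 0.0403]
 [0.4634 0.1767]
 [0.4164 0.1942]]
[[0.58800495 0.26671479 0.01      ]]
side [ 229  301   62   37 1170] [258.7 317.6]
side [ 57 395  22  25 182] [ 68.9 406.3]
```

View pics/hold.png

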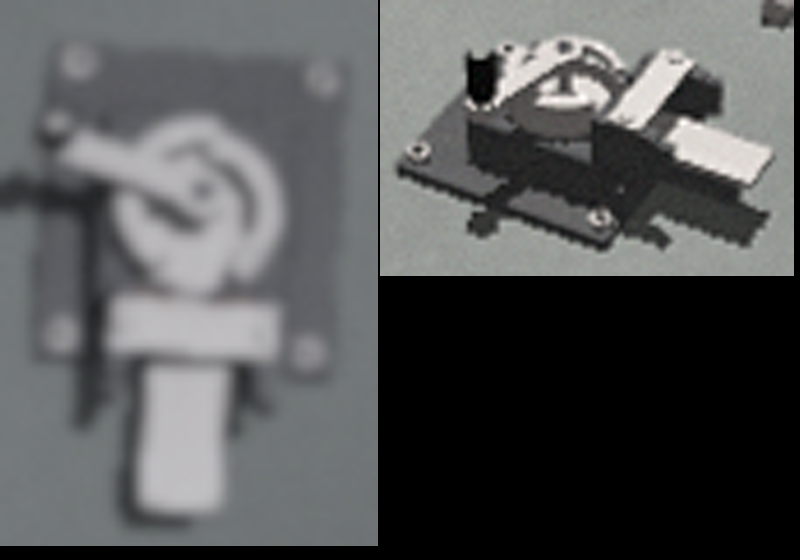

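The holder crops show the ledge front corners in the top crop at (137,512) and (222,514), and the strap corners at (110,355), (277,361), (113,297) and (277,303). The hub is at (203,190) and the knob top at (57,130). I'll fit the pose from these.

```bash
cat >> h.py <<'E'
TOP=[((137,512),(-.118,.015,.04)),((222,514),(-.118,-.015,.04)),
 ((110,355),(-.062,1,.0695)),((277,361),(-.062,-1,.0695)),((113,297),(-.042,1,.0695)),((277,303),(-.042,-1,.0695)),
 ((203,190),(0,0,.0755))]
SID=[((743,185),(-.118,.015,.04)),((775,150),(-.118,-.015,.04)),((650,127),(-.062,1,.0695)),((693,62),(-.062,-1,.0695)),((608,118),(-.042,1,.0695)),((657,50),(-.042,-1,.0695)),((566,46),(0,0,.0755))]
def H(p,P):
    c,s=np.cos(p[2]),np.sin(p[2]); P=np.array([[a,(b*p[3] if abs(b)==1 else b),z] for a,b,z in P])
    return np.c_[p[0]+c*P[:,0]-s*P[:,1],p[1]+s*P[:,0]+c*P[:,1],P[:,2]]
E
python3 - <<'E'
from h import *
from scipy.optimize import least_squares
f=bot.grab_frame("top");g=bot.grab_frame("side")
pt=(np.array([a for a,_ in TOP])+.5)/7-.5+[296,168]
ps=(np.array([a for a,_ in SID])-[380,0]+.5)/4.6-.5+[228,172]
T=lambda p:(proj(f,H(p,[b for _,b in TOP]))-pt)
S=lambda p:(proj(g,H(p,[b for _,b in SID]))-ps)
for n,F in(("top",lambda p:T(p).ravel()),("side",lambda p:S(p).ravel()),("both",lambda p:np.r_[T(p).ravel(),S(p).ravel()])):
    r=least_squares(F,[.64,-.065,-.05,.028],loss="soft_l1",x_scale=[.01,.01,.1,.01]);print(n,r.x.round(4),r.cost);print(F(r.x).reshape(-1,2).round(1).tolist())
p=r.x
k=back(f,[(57.5/7-.5+296,130.5/7-.5+168)],.1065)[0];d=k[:2]-p[:2];print("knob",k,np.hypot(*d),"q",1.31-(np.arctan2(d[1],d[0])-p[2]))
k=back(g,[((483.5-380)/4.6-.5+228,58/4.6-.5+172)],.1065)[0];d=k[:2]-p[:2];print("knob",k,np.hypot(*d),"q",1.31-(np.arctan2(d[1],d[0])-p[2]))
# pin in side
w=np.array([.502,.2603]);u=np.array([np.cos(.098),np.sin(.098)])
s=cv2.imread("pics/side0.png");t=cv2.imread("pics/top0.png")
v=np.array([-u[1],u[0]])
box=[np.r_[w+a*u+b*v,.02] for a in(-.055,.062) for b in(-.022,.022)]+[np.r_[w+.0875*u,.01]]
o=[]
for im,F,(x0,y0,x1,y1) in((s,g,(210,285,300,350)),(t,f,(180,205,225,280))):
    z=6; c=cv2.resize(im[y0:y1,x0:x1],None,fx=z,fy=z,interpolation=cv2.INTER_CUBIC)
    for q in proj(F,box): cv2.circle(c,tuple(int(e) for e in ((q-[x0,y0]+.5)*z)),3,(255,0,255),-1)
    o.append(cv2.copyMakeBorder(c,0,460-c.shape[0],0,0,cv2.BORDER_CONSTANT) )
cv2.imwrite("pics/pinfit.png",np.hstack([q[:460] for q in o])[:,:800])
E
```

```text
top [ 0.6366 -0.0722 -0.0639  0.0316] 0.9827757286615018
[[0.7, -0.4], [-0.3, -0.1], [0.1, -0.7], [-0.1, -0.2], [-0.0, 0.3], [0.1, 0.7], [-0.3, 0.4]]
side [ 0.6373 -0.0702 -0.0716  0.0291] 2.8182892785605316
[[1.8, 0.2], [0.1, 0.4], [-1.5, -0.3], [-0.0, -0.2], [0.1, -0.9], [0.4, 0.0], [-0.6, 0.6]]
both [ 0.637  -0.0713 -0.0651  0.0307] 5.425035168315251
[[0.3, -0.6], [-0.7, -0.2], [0.0, -0.8], [-0.8, -0.4], [-0.1, 0.1], [-0.6, 0.6], [-0.6, 0.2], [2.2, -0.2], [0.4, -0.1], [-1.4, -0.2], [0.5, -0.9], [0.2, -0.8], [1.0, -0.7], [-0.3, 0.4]]
knob [ 0.65394024 -0.01594515  0.1065    ] 0.057895203163927655 q -0.029672253980300045
knob [ 0.6558754  -0.01337424  0.1065    ] 0.060929014656587656 q -0.011612907382227311
```

View pics/pinfit.png

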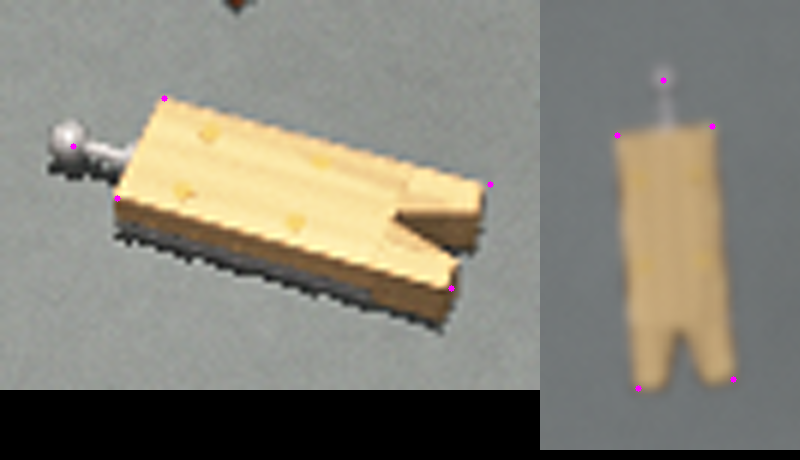

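The pin fit matches in both views: pin centre about (0.503, 0.260), yaw about 0.098. Holder is at about (0.637, -0.071), yaw -0.065, with the lever near q = 0. Moving over the pin now.

Request:
apply_moves(
  claw=[0.085, 0.085, 0.085, 0.085, 0.085, 0.085, 0.085, 0.085, 0.085, 0.085, 0.085, 0.085, 0.085],
  xyz=[
    [0, 0, 0],
    [0, 0, 0],
    [0, 0, 0],
    [0.0277, -0.0274, 0],
    [0.0277, -0.0274, 0],
    [0.0277, -0.0274, 0],
    [0.0277, -0.0274, 0],
    [0.0277, -0.0274, 0],
    [0.0277, -0.0274, 0],
    [0.0277, -0.0274, 0],
    [0.0277, -0.0274, 0],
    [0.0277, -0.0274, 0],
    [0.0277, -0.0274, 0],
  ],
  twist=[
    [0, 0, 0.107],
    [0, 0, 0.107],
    [0, 0, 0.106],
    [0, 0, 0],
    [0, 0, 0],
    [0, 0, 0],
    [0, 0, 0],
    [0, 0, 0],
    [0, 0, 0],
    [0, 0, 0],
    [0, 0, 0],
    [0, 0, 0],
    [0, 0, 0],
  ],
  force=60,
)

```text
clock: 2.7
position: [0.5034, -0.2702, 0.2314]
tool_rot: [3.141, -0.0, 0.098]
force: [0.4, -0.3, -0.4]
grip_width: 0.0848
finger_force: 0.0
```

Request:
apply_moves(
  claw=[0.085, 0.085, 0.085, 0.085, 0.085, 0.085, 0.085, 0.085, 0.085, 0.085, 0.085, 0.085, 0.085, 0.085, 0.085],
  xyz=[
    [0.0037, -0.0378, 0],
    [0.0037, -0.0378, 0],
    [0.0037, -0.0378, 0],
    [0.0037, -0.0378, 0],
    [0.0037, -0.0378, 0],
    [0.0037, -0.0378, 0],
    [0.0037, -0.0378, 0],
    [0.0037, -0.0378, 0],
    [0.0037, -0.0378, 0],
    [0.0037, -0.0378, 0],
    [0.0037, -0.0378, 0],
    [0.0037, -0.0378, 0],
    [0.0037, -0.0378, 0],
    [0.0037, -0.0378, 0],
    [0, 0, 0],
  ],
  twist=[
    [0, 0, 0],
    [0, 0, 0],
    [0, 0, 0],
    [0, 0, 0],
    [0, 0, 0],
    [0, 0, 0],
    [0, 0, 0],
    [0, 0, 0],
    [0, 0, 0],
    [0, 0, 0],
    [0, 0, 0],
    [0, 0, 0],
    [0, 0, 0],
    [0, 0, 0],
    [0, 0, 0],
  ],
)

```text
clock: 4.2
position: [0.5012, 0.2656, 0.2311]
tool_rot: [-3.139, 0.0, 0.104]
force: [-0.7, -0.8, -1.1]
grip_width: 0.0853
finger_force: 0.0
```

Request:
apply_moves(
  claw=[0.085, 0.085, 0.085, 0.085, 0.085, 0.085, 0.085],
  xyz=[
    [0, 0, 0.04],
    [0, 0, 0.04],
    [0, 0, 0.04],
    [0, 0, 0.03],
    [0, 0, 0.02],
    [0, 0, 0],
    [0, 0, 0],
  ],
  twist=[
    [0, 0, 0],
    [0, 0, 0],
    [0, 0, 0],
    [0, 0, 0],
    [0, 0, 0],
    [0, 0, 0],
    [0, 0, 0],
  ],
)

```text
clock: 4.9
position: [0.5026, 0.2602, 0.0618]
tool_rot: [-3.142, -0.0, 0.098]
force: [0.5, 0.2, 0.5]
grip_width: 0.0853
finger_force: 0.0
```

```bash
python3 - <<'E'
from h import *
s=bot.observe();print(s["position"],s["tool_rot"],s["force"])
for q in("pin_centre",):
  for c in("side","top"):
    f=bot.grab_frame(c)
    for r in bot.find_in(c,q): print(c,round(r["score"],2),r["position"].round(4) if hasattr(r["position"],"round") else r["position"])
f=bot.grab_frame("side");im=f["img"][:,:,::-1][230:360,190:310]
cv2.imwrite("pics/pre.png",cv2.resize(im,None,fx=4.5,fy=4.5,interpolation=cv2.INTER_CUBIC))
E
```

```text
[0.50257712 0.26022377 0.06182159] [-3.14159166e+00 -9.41147281e-06  9.76670039e-02] [0.47293952 0.23663142 0.54736684]
side 0.87 [0.4083, 0.117, 0.0166]
side 0.77 [0.4992, 0.2784, 0.0166]
side 0.66 [0.545, 0.4335, 0.0213]
side 0.61 [0.635, 0.1419, 0.0188]
side 0.6 [0.4713, -0.2622, 0.0112]
top 0.69 [0.4191, 0.0805, 0.0244]
top 0.6 [0.5528, 0.4524, 0.0172]
top 0.4 [0.6909, -0.3018, 0.012]
```

View pics/pre.png

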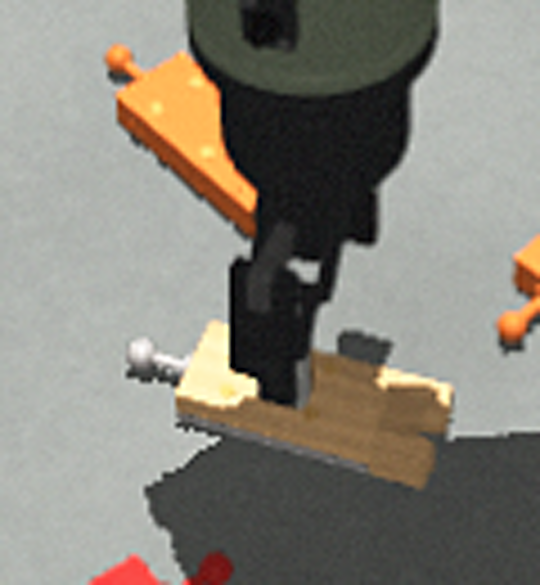

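The gripper straddles the beech pin mid-body, with the pin's centre near (300,420) in the crop. Descending and closing.

Request:
apply_moves(
  claw=[0.085, 0.085, 0.085, 0.085, 0.085, 0.035, 0.035, 0.035, 0.035, 0.035, 0.035, 0.035, 0.035, 0.035],
  xyz=[
    [0, 0, 0.02],
    [0, 0, 0.02],
    [0, 0, 0.013],
    [0, 0, 0.0045],
    [0, 0, 0],
    [0, 0, 0],
    [0, 0, 0],
    [0, 0, 0],
    [0, 0, 0],
    [0, 0, 0],
    [0, 0, 0],
    [0, 0, 0],
    [0, 0, 0],
    [0, 0, 0],
  ],
  twist=[
    [0, 0, 0],
    [0, 0, 0],
    [0, 0, 0],
    [0, 0, 0],
    [0, 0, 0],
    [0, 0, 0],
    [0, 0, 0],
    [0, 0, 0],
    [0, 0, 0],
    [0, 0, 0],
    [0, 0, 0],
    [0, 0, 0],
    [0, 0, 0],
    [0, 0, 0],
  ],
  force=60,
)

```text
clock: 6.55
position: [0.5028, 0.2604, 0.0047]
tool_rot: [-3.141, -0.001, 0.097]
force: [-2.5, -0.8, 11.0]
grip_width: 0.0424
finger_force: 60.9
```

Request:
apply_moves(
  claw=[0.035, 0.035, 0.035, 0.035, 0.035, 0.035, 0.035],
  xyz=[
    [0, 0, -0.01],
    [0, 0, -0.025],
    [0, 0, -0.03],
    [0, 0, -0.03],
    [0, 0, -0.03],
    [0, 0, -0.02],
    [0, 0, 0],
  ],
  twist=[
    [0, 0, 0],
    [0, 0, 0],
    [0, 0, 0],
    [0, 0, 0.054],
    [0, 0, 0.054],
    [0, 0, 0.054],
    [0, 0, 0],
  ],
)

```text
clock: 7.25
position: [0.5034, 0.2608, 0.1518]
tool_rot: [-3.139, -0.004, -0.066]
force: [0.5, -0.7, -5.4]
grip_width: 0.0421
finger_force: 63.1
```

Request:
apply_moves(
  claw=[0.035, 0.035, 0.035, 0.035, 0.035, 0.035, 0.035, 0.035, 0.035, 0.035, 0.035, 0.035, 0.035, 0.035, 0.035, 0.035, 0.035],
  xyz=[
    [-0.0037, 0.0268, 0],
    [-0.0037, 0.0268, 0],
    [-0.0037, 0.0268, 0],
    [-0.0037, 0.0268, 0],
    [-0.0037, 0.0268, 0],
    [-0.0037, 0.0268, 0],
    [-0.0037, 0.0268, 0],
    [-0.0037, 0.0268, 0],
    [-0.0037, 0.0268, 0],
    [-0.0037, 0.0268, 0],
    [-0.0037, 0.0268, 0],
    [-0.0037, 0.0268, 0],
    [0, 0, 0.025],
    [0, 0, 0.025],
    [0, 0, 0.025],
    [0, 0, 0.015],
    [0, 0, 0],
  ],
  twist=[
    [0, 0, 0],
    [0, 0, 0],
    [0, 0, 0],
    [0, 0, 0],
    [0, 0, 0],
    [0, 0, 0],
    [0, 0, 0],
    [0, 0, 0],
    [0, 0, 0],
    [0, 0, 0],
    [0, 0, 0],
    [0, 0, 0],
    [0, 0, 0],
    [0, 0, 0],
    [0, 0, 0],
    [0, 0, 0],
    [0, 0, 0],
  ],
)

```text
clock: 8.95
position: [0.4357, -0.0577, 0.0567]
tool_rot: [-3.142, 0.004, -0.063]
force: [-0.7, 0.3, -2.9]
grip_width: 0.042
finger_force: 62.9
```

```bash
python3 - <<'E'
from h import *
s=bot.observe();print(s["position"],s["tool_rot"],s["force"],s["grip_width"],s["clock"])
g=bot.grab_frame("side");f=bot.grab_frame("top")
cv2.imwrite("pics/side1.png",g["img"][:,:,::-1]);cv2.imwrite("pics/top1.png",f["img"][:,:,::-1])
P=s["position"];y=s["tool_rot"][2]
w=P[:2];u=np.array([np.cos(y),np.sin(y)]);v=np.array([-u[1],u[0]]);z=P[2]+.0053
box=[np.r_[w+a*u+b*v,z+.01] for a in(-.055,.062) for b in(-.022,.022)]+[np.r_[w+.0875*u,z]]
hp=H([.637,-.0713,-.0651,.0307],[b for _,b in TOP]+[(-.118,0,.04),(-.081,0,.04)])
o=[]
for im,F,(x0,y0,x1,y1),k in((g["img"],g,(225,165,350,250),4),(f["img"],f,(290,165,350,285),5)):
    c=cv2.resize(np.ascontiguousarray(im[y0:y1,x0:x1,::-1]),None,fx=k,fy=k,interpolation=cv2.INTER_CUBIC)
    for q in proj(F,box): cv2.circle(c,tuple(int(e) for e in ((q-[x0,y0]+.5)*k)),2,(255,0,255),-1)
    for q in proj(F,hp): cv2.circle(c,tuple(int(e) for e in ((q-[x0,y0]+.5)*k)),2,(0,255,0),-1)
    o.append(cv2.copyMakeBorder(c,0,600-c.shape[0],0,0,cv2.BORDER_CONSTANT))
cv2.imwrite("pics/ins.png",np.hstack(o))
E
```

```text
[ 0.43574972 -0.05767587  0.05674594] [-3.14153196  0.00430446 -0.06250613] [-0.71019819  0.34016188 -2.93037422] 0.04202511985461471 8.95
```

View pics/ins.png

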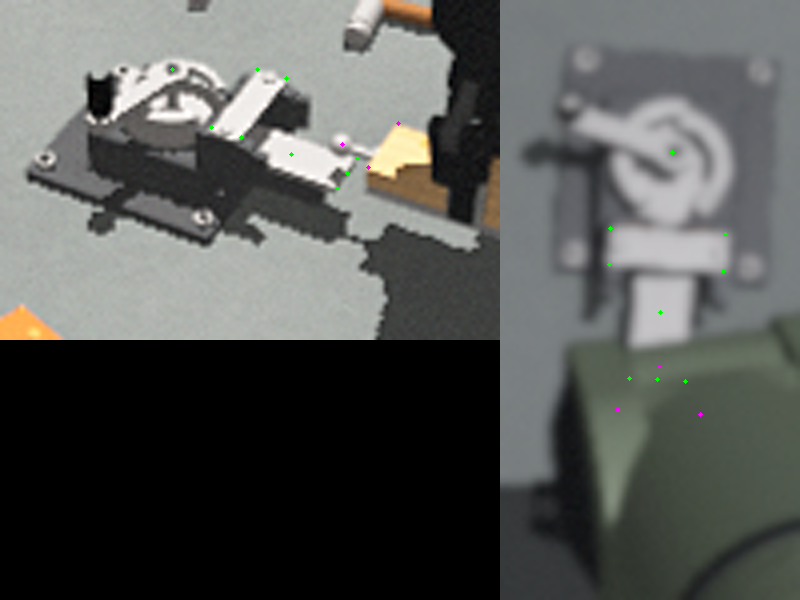

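In the side view the predicted pin and stud points (magenta) and ledge and strap points (green) sit on the real features to within about 1 px. Settle, then lower to just above ledge height.

Request:
apply_moves(
  claw=[0.035, 0.035, 0.035, 0.035],
  xyz=[
    [0, 0, 0.006],
    [0, 0, 0.006],
    [0, 0, 0],
    [0, 0, 0],
  ],
  twist=[
    [0, 0, 0],
    [0, 0, 0],
    [0, 0, 0],
    [0, 0, 0],
  ],
)

```text
clock: 9.45
position: [0.4374, -0.0578, 0.0468]
tool_rot: [-3.142, 0.0, -0.064]
force: [-0.2, -0.1, -4.1]
grip_width: 0.0424
finger_force: 62.9
```

Request:
apply_moves(
  claw=[0.035, 0.035, 0.035, 0.035, 0.035, 0.035, 0.035, 0.035],
  xyz=[
    [0, 0, 0.001],
    [0.01, 0, 0],
    [0.01, 0, 0],
    [0.01, 0, 0],
    [0.01, 0, 0],
    [0.01, 0, 0],
    [0.005, 0, 0],
    [0, 0, 0],
  ],
  twist=[
    [0, 0, 0],
    [0, 0, 0],
    [0, 0, 0],
    [0, 0, 0],
    [0, 0, 0],
    [0, 0, 0],
    [0, 0, 0],
    [0, 0, 0],
  ],
)

```text
clock: 10.25
position: [0.4929, -0.0614, 0.0457]
tool_rot: [-3.141, -0.0, -0.064]
force: [-0.4, 0.8, -4.2]
grip_width: 0.0425
finger_force: 63.0
```

```bash
python3 - <<'E'
from h import *
s=bot.observe();print(s["position"],s["tool_rot"],s["force"],s["moment"])
g=bot.grab_frame("side");f=bot.grab_frame("top")
k=5;o=[]
P=s["position"];y=s["tool_rot"][2]
w=P[:2];u=np.array([np.cos(y),np.sin(y)]);v=np.array([-u[1],u[0]]);z=P[2]+.0053
box=[np.r_[w+a*u+b*v,z+.01] for a in(.03,.062) for b in(-.022,.022)]
for im,F,(x0,y0,x1,y1) in((g["img"],g,(235,165,335,250)),(f["img"],f,(295,165,350,265))):
    c=cv2.resize(np.ascontiguousarray(im[y0:y1,x0:x1,::-1]),None,fx=k,fy=k,interpolation=cv2.INTER_CUBIC)
    for q in proj(F,box): cv2.circle(c,tuple(int(e) for e in ((q-[x0,y0]+.5)*k)),2,(255,0,255),-1)
    o.append(cv2.copyMakeBorder(c,0,500-c.shape[0],0,0,cv2.BORDER_CONSTANT))
cv2.imwrite("pics/ins2.png",np.hstack(o))
E
```

```text
[ 0.49293216 -0.06139889  0.04567988] [-3.14149255e+00 -2.20953015e-04 -6.42817939e-02] [-0.39184207  0.83733345 -4.2320272 ] [0.03188016 0.07094581 0.01636288]
```

View pics/ins2.png

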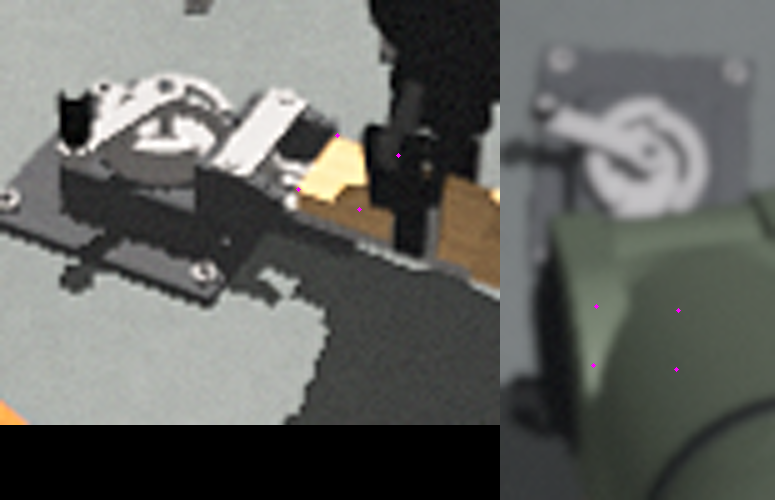

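The pin's back end is just short of the flared cheeks and in line with them. Going in slowly.

Request:
apply_moves(
  claw=[0.035, 0.035, 0.035, 0.035, 0.035],
  xyz=[
    [0.004, 0, 0],
    [0.004, 0, 0],
    [0.004, 0, 0],
    [0.002, 0, 0],
    [0, 0, 0],
  ],
  twist=[
    [0, 0, 0],
    [0, 0, 0],
    [0, 0, 0],
    [0, 0, 0],
    [0, 0, 0],
  ],
)

```text
clock: 10.85
position: [0.5063, -0.0624, 0.0457]
tool_rot: [3.142, 0.0, -0.064]
force: [0.0, -0.9, -3.9]
grip_width: 0.0421
finger_force: 63.1
```

Request:
apply_moves(
  claw=[0.035, 0.035, 0.035, 0.035, 0.035],
  xyz=[
    [0.003, 0, 0],
    [0.003, 0, 0],
    [0.003, 0, 0],
    [0, 0, 0],
    [0, 0, 0],
  ],
  twist=[
    [0, 0, 0],
    [0, 0, 0],
    [0, 0, 0],
    [0, 0, 0],
    [0, 0, 0],
  ],
)

```text
clock: 11.35
position: [0.5151, -0.0635, 0.0457]
tool_rot: [3.141, 0.0, -0.065]
force: [-0.2, -5.6, -5.6]
grip_width: 0.0425
finger_force: 62.9
```

Request:
apply_moves(
  claw=[0.035, 0.035, 0.035],
  xyz=[
    [0, 0.001, 0],
    [0, 0, 0],
    [0, 0, 0],
  ],
  twist=[
    [0, 0, 0],
    [0, 0, 0],
    [0, 0, 0],
  ],
)

```text
clock: 11.65
position: [0.5152, -0.0638, 0.0458]
tool_rot: [-3.142, -0.0, -0.064]
force: [0.1, -1.6, -4.2]
grip_width: 0.0423
finger_force: 63.0
```

Request:
apply_moves(
  claw=[0.035, 0.035, 0.035, 0.035, 0.035, 0.035],
  xyz=[
    [0, 0.0007, 0],
    [0.003, 0, 0],
    [0.003, 0, 0],
    [0.002, 0, 0],
    [0, 0, 0],
    [0, 0, 0],
  ],
  twist=[
    [0, 0, 0],
    [0, 0, 0],
    [0, 0, 0],
    [0, 0, 0],
    [0, 0, 0],
    [0, 0, 0],
  ],
)

```text
clock: 12.25
position: [0.5231, -0.065, 0.0457]
tool_rot: [-3.142, 0.0, -0.064]
force: [0.4, -0.3, -4.5]
grip_width: 0.0422
finger_force: 63.0
```

Request:
apply_moves(
  claw=[0.035, 0.035, 0.035, 0.035, 0.035, 0.035, 0.035],
  xyz=[
    [0, 0, 0.0008],
    [0.002, 0, 0],
    [0.002, 0, 0],
    [0.002, 0, 0],
    [0.001, 0, 0],
    [0, 0, 0],
    [0, 0, 0],
  ],
  twist=[
    [0, 0, 0],
    [0, 0, 0],
    [0, 0, 0],
    [0, 0, 0],
    [0, 0, 0],
    [0, 0, 0],
    [0, 0, 0],
  ],
)

```text
clock: 12.95
position: [0.5301, -0.0655, 0.045]
tool_rot: [-3.142, 0.0, -0.064]
force: [0.5, 0.5, -3.0]
grip_width: 0.0425
finger_force: 63.1
```

Request:
apply_moves(
  claw=[0.035, 0.035, 0.035, 0.035, 0.035],
  xyz=[
    [0.001, 0, 0.0005],
    [0.001, 0, 0],
    [0, 0, 0],
    [0, 0, 0],
    [0, 0, 0],
  ],
  twist=[
    [0, 0, 0],
    [0, 0, 0],
    [0, 0, 0],
    [0, 0, 0],
    [0, 0, 0],
  ],
)

```text
clock: 13.45
position: [0.5305, -0.0656, 0.0447]
tool_rot: [3.141, 0.003, -0.064]
force: [-12.2, 1.7, 14.0]
grip_width: 0.0422
finger_force: 65.2
```

Request:
apply_moves(
  claw=[0.035, 0.035, 0.035, 0.035],
  xyz=[
    [0.001, 0, 0],
    [0.001, 0, 0],
    [0, 0, 0],
    [0, 0, 0],
  ],
  twist=[
    [0, 0, 0],
    [0, 0, 0],
    [0, 0, 0],
    [0, 0, 0],
  ],
)

```text
clock: 13.85
position: [0.533, -0.0658, 0.0447]
tool_rot: [3.141, 0.002, -0.064]
force: [-9.1, 0.2, 10.5]
grip_width: 0.0425
finger_force: 64.7
```

Request:
apply_moves(
  claw=[0.035, 0.035, 0.035, 0.035, 0.035],
  xyz=[
    [0, 0, -0.0005],
    [0, 0, 0],
    [0.001, 0, 0],
    [0, 0, 0],
    [0, 0, 0],
  ],
  twist=[
    [0, 0, 0],
    [0, 0, 0],
    [0, 0, 0],
    [0, 0, 0],
    [0, 0, 0],
  ],
)

```text
clock: 14.35
position: [0.5347, -0.0658, 0.0448]
tool_rot: [3.142, 0.001, -0.064]
force: [-4.5, 0.3, -2.8]
grip_width: 0.0428
finger_force: 63.3
```

Request:
apply_moves(
  claw=[0.035, 0.035, 0.035],
  xyz=[
    [0.0007, 0, 0],
    [0, 0, 0],
    [0, 0, 0],
  ],
  twist=[
    [0, 0, 0],
    [0, 0, 0],
    [0, 0, 0],
  ],
)

```text
clock: 14.65
position: [0.5348, -0.0658, 0.0448]
tool_rot: [3.142, 0.002, -0.064]
force: [-8.3, 2.0, -1.2]
grip_width: 0.0422
finger_force: 63.6
```

Request:
apply_moves(
  claw=[0.035, 0.035, 0.035],
  xyz=[
    [0.001, 0, 0],
    [0, 0, 0],
    [0, 0, 0],
  ],
  twist=[
    [0, 0, 0],
    [0, 0, 0],
    [0, 0, 0],
  ],
)

```text
clock: 14.95
position: [0.5348, -0.0658, 0.0447]
tool_rot: [3.141, 0.004, -0.064]
force: [-15.0, 2.3, 6.9]
grip_width: 0.0426
finger_force: 64.4
```

The pin is home: it stopped at x = 0.5348 with the push rising to 15 N. Let go and lift.

Request:
apply_moves(
  claw=[0.042, 0.05, 0.07, 0.07, 0.07, 0.07, 0.07, 0.07, 0.07, 0.07],
  xyz=[
    [-0.0005, 0, 0],
    [0, 0, 0],
    [0, 0, 0],
    [0, 0, 0],
    [0, 0, -0.01],
    [0, 0, -0.02],
    [0, 0, -0.03],
    [0, 0, -0.03],
    [0, 0, 0],
    [0, 0, 0],
  ],
  twist=[
    [0, 0, 0],
    [0, 0, 0],
    [0, 0, 0],
    [0, 0, 0],
    [0, 0, 0],
    [0, 0, 0],
    [0, 0, 0],
    [0, 0, 0],
    [0, 0, 0],
    [0, 0, 0],
  ],
)

```text
clock: 15.95
position: [0.5368, -0.066, 0.136]
tool_rot: [-3.142, -0.002, -0.064]
force: [-0.4, 0.0, 0.1]
grip_width: 0.0701
finger_force: 0.0
```

```bash
python3 - <<'E'
from h import *
s=bot.observe();print(s["position"],s["tool_rot"],s["force"],s["qpos"].round(3),s["clock"])
g=bot.grab_frame("side")
P=[.5348,-.0658];y=-.0645
w=np.array(P);u=np.array([np.cos(y),np.sin(y)]);v=np.array([-u[1],u[0]]);z=.05
box=[np.r_[w+a*u+b*v,z+.01] for a in(-.055,.03,.062) for b in(-.022,.022)]+[np.r_[w+.0875*u,z]]
x0,y0,x1,y1=235,165,345,250;k=6
c=cv2.resize(np.ascontiguousarray(g["img"][y0:y1,x0:x1,::-1]),None,fx=k,fy=k,interpolation=cv2.INTER_CUBIC)
for q in proj(g,box): cv2.circle(c,tuple(int(e) for e in ((q-[x0,y0]+.5)*k)),2,(255,0,255),-1)
cv2.imwrite("pics/home.png",c)
E
```

```text
[ 0.53680442 -0.06600298  0.13601523] [-3.14158056e+00 -1.93920609e-03 -6.43004535e-02] [-0.43724811  0.00601194  0.09214638] [ 0.101  0.516 -0.12   1.906  0.09   0.723 -1.705] 15.95
```

View pics/home.png

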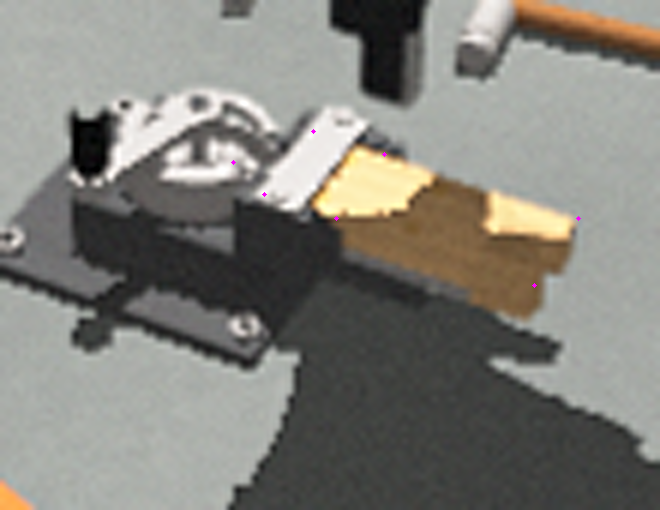

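The pin is seated under the strap at about (350,190) in the crop and the fit points agree. Now to the knob: turn the tool, then go over it.

Request:
apply_moves(
  claw=[0.06, 0.06, 0.06, 0.06, 0.06, 0.06, 0.06, 0.06, 0.06, 0.06, 0.06, 0.06, 0.06, 0.06, 0.06, 0.06, 0.06, 0.06, 0.06],
  xyz=[
    [0, 0, 0],
    [0, 0, 0],
    [0, 0, 0],
    [0, 0, 0],
    [0, 0, 0],
    [0, 0, 0],
    [0, 0, 0],
    [0, 0, 0],
    [0, 0, 0],
    [0, 0, 0],
    [0, 0, 0],
    [0, 0, 0],
    [0.0083, 0.0244, 0],
    [0.0083, 0.0244, 0],
    [0.0083, 0.0244, 0],
    [0.0083, 0.0244, 0],
    [0.0083, 0.0244, 0],
    [0, 0, 0],
    [0, 0, 0],
  ],
  twist=[
    [0, 0, -0.1424],
    [0, 0, -0.1424],
    [0, 0, -0.1424],
    [0, 0, -0.1424],
    [0, 0, -0.1424],
    [0, 0, -0.1424],
    [0, 0, -0.1424],
    [0, 0, -0.1424],
    [0, 0, -0.1424],
    [0, 0, -0.1424],
    [0, 0, -0.1424],
    [0, 0, -0.1424],
    [0, 0, 0],
    [0, 0, 0],
    [0, 0, 0],
    [0, 0, 0],
    [0, 0, 0],
    [0, 0, 0],
    [0, 0, 0],
  ],
  force=20,
)

```text
clock: 17.9
position: [0.6543, -0.0152, 0.1336]
tool_rot: [-3.14, -0.001, 1.645]
force: [-0.5, -0.6, 0.4]
grip_width: 0.0601
finger_force: 0.0
```

Request:
apply_moves(
  claw=[0.06, 0.06, 0.06, 0.06, 0.06, 0.06],
  xyz=[
    [0, 0, 0.015],
    [0, 0, 0.015],
    [0, 0, 0.013],
    [0, 0, 0.008],
    [0, 0, 0],
    [0, 0, 0],
  ],
  twist=[
    [0, 0, 0],
    [0, 0, 0],
    [0, 0, 0],
    [0, 0, 0],
    [0, 0, 0],
    [0, 0, 0],
  ],
)

```text
clock: 18.5
position: [0.655, -0.0155, 0.084]
tool_rot: [-3.142, -0.0, 1.645]
force: [-0.4, 0.1, -0.2]
grip_width: 0.0599
finger_force: 0.0
```

```bash
python3 - <<'E'
from h import *
s=bot.observe();print(s["position"],s["tool_rot"],s["force"])
g=bot.grab_frame("side")
x0,y0,x1,y1=225,130,325,230;k=5
c=cv2.resize(np.ascontiguousarray(g["img"][y0:y1,x0:x1,::-1]),None,fx=k,fy=k,interpolation=cv2.INTER_CUBIC)
c=np.clip(c.astype(float)*1.6+25,0,255).astype(np.uint8)
cv2.imwrite("pics/knob.png",c)
E
```

```text
[ 0.6550092  -0.01551072  0.08402078] [-3.14159151e+00 -1.40289765e-04  1.64457333e+00] [-0.41748652  0.12998761 -0.17602488]
```

View pics/knob.png

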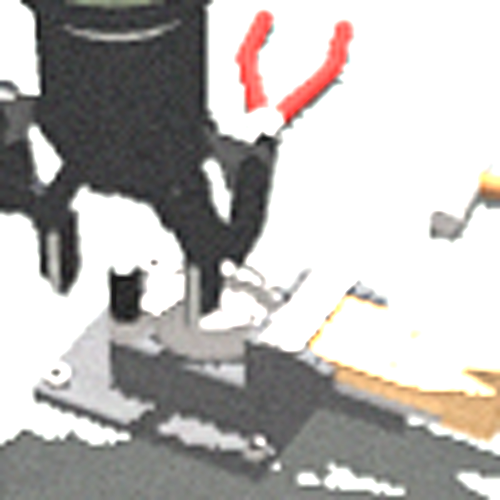

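The fingers stand on either side of the knob (127,295), with tips near (60,285) and (205,315). Close lightly.

Request:
apply_moves(
  claw=[0.04, 0.02, 0.01, 0.01, 0.01, 0.01, 0.01, 0.01, 0.01],
  xyz=[
    [0, 0, 0],
    [0, 0, 0],
    [0, 0, 0],
    [0, 0, 0],
    [0, 0, 0],
    [0, 0, 0],
    [0, 0, 0],
    [0, 0, 0],
    [0, 0, 0],
  ],
  twist=[
    [0, 0, 0],
    [0, 0, 0],
    [0, 0, 0],
    [0, 0, 0],
    [0, 0, 0],
    [0, 0, 0],
    [0, 0, 0],
    [0, 0, 0],
    [0, 0, 0],
  ],
  force=25,
)

```text
clock: 19.45
position: [0.656, -0.0149, 0.0847]
tool_rot: [3.139, -0.001, 1.645]
force: [4.8, 3.2, 2.2]
grip_width: 0.0148
finger_force: 25.5
```

Request:
apply_moves(
  claw=[0.01, 0.01, 0.01, 0.01, 0.01, 0.01],
  xyz=[
    [-0.0026, 0.0054, 0],
    [-0.0026, 0.0054, 0],
    [-0.0026, 0.0054, 0],
    [-0.0026, 0.0054, 0],
    [0, 0, 0],
    [0, 0, 0],
  ],
  twist=[
    [0, 0, 0.1],
    [0, 0, 0.1],
    [0, 0, 0.1],
    [0, 0, 0.1],
    [0, 0, 0],
    [0, 0, 0],
  ],
)

```text
clock: 20.05
position: [0.6773, -0.026, 0.0848]
tool_rot: [3.138, -0.003, 1.245]
force: [10.5, 4.7, -1.1]
grip_width: 0.0143
finger_force: 25.1
```

```bash
cat >> h.py <<'E'
def st(ax=(.637,-.0722)):
    s=bot.observe();d=s["position"][:2]-np.array(ax);r=np.hypot(*d);e=d/r;t=np.array([e[1],-e[0]])
    F=s["force"];print("t",s["clock"],"r",round(r,4),"q",round(1.245-np.arctan2(d[1],d[0]),3),"Frad",round(F[:2]@e,1),"Ftan(resist)",round(-F[:2]@t,1),"Fz",round(F[2],1),"yaw",round(s["tool_rot"][2],3),"w",round(s["grip_width"],4),"j7",round(s["qpos"][6],2),s["position"].round(4))
E
python3 -c "from h import *;st()"
```

```text
t 20.05 r 0.0613 q 0.392 Frad 10.5 Ftan(resist) -4.9 Fz -1.1 yaw 1.245 w 0.0143 j7 -0.66 [ 0.6773 -0.026   0.0848]
```

Request:
apply_moves(
  claw=[0.01, 0.01, 0.01],
  xyz=[
    [0.0012, 0.0012, 0],
    [0, 0, 0],
    [0, 0, 0],
  ],
  twist=[
    [0, 0, 0],
    [0, 0, 0],
    [0, 0, 0],
  ],
)

```text
clock: 20.35
position: [0.6777, -0.0262, 0.0847]
tool_rot: [3.14, -0.001, 1.245]
force: [1.8, 1.8, 5.5]
grip_width: 0.0147
finger_force: 25.8
```

```bash
python3 -c "from h import *;st()"
```

```text
t 20.35 r 0.0614 q 0.399 Frad 2.5 Ftan(resist) -0.2 Fz 5.5 yaw 1.245 w 0.0147 j7 -0.66 [ 0.6777 -0.0262  0.0847]
```

Force relaxed. Continue swinging.

Request:
apply_moves(
  claw=[0.01, 0.01, 0.01, 0.01, 0.01],
  xyz=[
    [-0.0026, 0.0054, 0],
    [-0.0026, 0.0054, 0],
    [-0.0026, 0.0054, 0],
    [0, 0, 0],
    [0, 0, 0],
  ],
  twist=[
    [0, 0, 0.1],
    [0, 0, 0.1],
    [0, 0, 0.1],
    [0, 0, 0],
    [0, 0, 0],
  ],
)

```text
clock: 20.85
position: [0.6901, -0.04, 0.0848]
tool_rot: [3.139, -0.003, 0.945]
force: [8.4, 2.5, -0.5]
grip_width: 0.0148
finger_force: 25.4
```

```bash
python3 -c "from h import *;st()"
```

```text
t 20.85 r 0.0621 q 0.7 Frad 8.4 Ftan(resist) -2.2 Fz -0.5 yaw 0.945 w 0.0148 j7 -0.89 [ 0.6901 -0.04    0.0848]
```

Request:
apply_moves(
  claw=[0.01, 0.01, 0.01, 0.01, 0.01],
  xyz=[
    [0.0012, 0.0009, 0],
    [-0.0026, 0.0054, 0],
    [-0.0026, 0.0054, 0],
    [0, 0, 0],
    [0, 0, 0],
  ],
  twist=[
    [0, 0, 0],
    [0, 0, 0.1],
    [0, 0, 0.1],
    [0, 0, 0],
    [0, 0, 0],
  ],
)

```text
clock: 21.35
position: [0.696, -0.0509, 0.0847]
tool_rot: [3.14, -0.001, 0.747]
force: [4.3, -1.1, 5.6]
grip_width: 0.0147
finger_force: 25.9
```

```bash
python3 -c "from h import *;st((.6392,-.0726))"
```

```text
t 21.35 r 0.0608 q 0.881 Frad 3.6 Ftan(resist) -2.6 Fz 5.6 yaw 0.747 w 0.0147 j7 -1.04 [ 0.696  -0.0509  0.0847]
```

Request:
apply_moves(
  claw=[0.01, 0.01, 0.01, 0.01],
  xyz=[
    [-0.0012, 0.0027, 0],
    [-0.0012, 0.0027, 0],
    [-0.0012, 0.0027, 0],
    [-0.0012, 0.0027, 0],
  ],
  twist=[
    [0, 0, 0.05],
    [0, 0, 0.05],
    [0, 0, 0.05],
    [0, 0, 0.05],
  ],
)

```text
clock: 21.75
position: [0.6992, -0.0617, 0.0847]
tool_rot: [3.141, -0.003, 0.546]
force: [7.7, 1.5, 3.9]
grip_width: 0.0145
finger_force: 25.5
```

```bash
python3 -c "from h import *;st((.6392,-.0726))"
```

```text
t 21.75 r 0.061 q 1.066 Frad 7.8 Ftan(resist) 0.1 Fz 3.9 yaw 0.546 w 0.0145 j7 -1.19 [ 0.6992 -0.0617  0.0847]
```

Request:
apply_moves(
  claw=[0.01, 0.01, 0.01],
  xyz=[
    [0.0009, 0.0005, 0],
    [-0.0012, 0.0027, 0],
    [-0.0012, 0.0027, 0],
  ],
  twist=[
    [0, 0, 0],
    [0, 0, 0.05],
    [0, 0, 0.05],
  ],
)

```text
clock: 22.05
position: [0.7002, -0.0679, 0.0847]
tool_rot: [3.141, -0.001, 0.446]
force: [2.9, 0.3, 6.5]
grip_width: 0.0149
finger_force: 25.8
```

```bash
python3 -c "from h import *;st((.6392,-.0726))"
```

```text
t 22.05 r 0.0612 q 1.167 Frad 2.9 Ftan(resist) 0.1 Fz 6.5 yaw 0.446 w 0.0149 j7 -1.26 [ 0.7002 -0.0679  0.0847]
```

Request:
apply_moves(
  claw=[0.01, 0.01, 0.01],
  xyz=[
    [-0.0012, 0.0027, 0],
    [-0.0012, 0.0027, 0],
    [-0.0012, 0.0027, 0],
  ],
  twist=[
    [0, 0, 0.05],
    [0, 0, 0.05],
    [0, 0, 0.05],
  ],
)

```text
clock: 22.35
position: [0.7005, -0.0769, 0.0847]
tool_rot: [3.141, -0.002, 0.296]
force: [7.0, -0.8, 4.0]
grip_width: 0.0146
finger_force: 25.5
```

```bash
python3 -c "from h import *;st((.6392,-.0726))"
```

```text
t 22.35 r 0.0614 q 1.315 Frad 7.1 Ftan(resist) -0.3 Fz 4.0 yaw 0.296 w 0.0146 j7 -1.37 [ 0.7005 -0.0769  0.0847]
```

Request:
apply_moves(
  claw=[0.01, 0.01, 0.01, 0.01],
  xyz=[
    [0.0009, 0.0004, 0],
    [-0.001, 0.0028, 0],
    [-0.001, 0.0028, 0],
    [-0.001, 0.0028, 0],
  ],
  twist=[
    [0, 0, 0],
    [0, 0, 0.05],
    [0, 0, 0.05],
    [0, 0, 0.05],
  ],
)

```text
clock: 22.75
position: [0.6995, -0.086, 0.0846]
tool_rot: [3.141, 0.0, 0.146]
force: [-2.3, 0.3, 11.2]
grip_width: 0.015
finger_force: 26.1
```

```bash
python3 -c "from h import *;st((.6392,-.0726))"
```

```text
t 22.75 r 0.0617 q 1.464 Frad -2.3 Ftan(resist) -0.2 Fz 11.2 yaw 0.146 w 0.015 j7 -1.48 [ 0.6995 -0.086   0.0846]
```

Request:
apply_moves(
  claw=[0.01, 0.01, 0.01, 0.01],
  xyz=[
    [0, 0, -0.0006],
    [-0.0011, 0.0028, 0],
    [-0.0011, 0.0028, 0],
    [-0.0011, 0.0028, 0],
  ],
  twist=[
    [0, 0, 0],
    [0, 0, 0.05],
    [0, 0, 0.05],
    [0, 0, 0.05],
  ],
)

```text
clock: 23.15
position: [0.697, -0.0948, 0.0847]
tool_rot: [3.141, 0.0, -0.004]
force: [2.7, -2.0, 4.5]
grip_width: 0.0152
finger_force: 25.4
```

```bash
python3 -c "from h import *;st((.6392,-.0726))"
```

```text
t 23.15 r 0.0619 q 1.611 Frad 3.2 Ftan(resist) -0.9 Fz 4.5 yaw -0.004 w 0.0152 j7 -1.6 [ 0.697  -0.0948  0.0847]
```

Request:
apply_moves(
  claw=[0.01, 0.01],
  xyz=[
    [-0.0011, 0.0028, 0],
    [-0.0011, 0.0028, 0],
  ],
  twist=[
    [0, 0, 0.05],
    [0, 0, 0.05],
  ],
)

```text
clock: 23.35
position: [0.6947, -0.1005, 0.0847]
tool_rot: [3.141, -0.0, -0.104]
force: [1.7, -1.5, 4.4]
grip_width: 0.015
finger_force: 25.4
```

```bash
python3 - <<'E'
from h import *
st((.6392,-.0726))
g=bot.grab_frame("side");f=bot.grab_frame("top");o=[];k=5
P=[.5348,-.0658];y=-.0645
w=np.array(P);u=np.array([np.cos(y),np.sin(y)]);v=np.array([-u[1],u[0]]);z=.05
box=[np.r_[w+a*u+b*v,z+.01] for a in(-.055,.03) for b in(-.022,.022)]
for im,F,(x0,y0,x1,y1) in((g["img"],g,(235,145,345,250)),(f["img"],f,(300,165,350,270))):
    c=cv2.resize(np.ascontiguousarray(im[y0:y1,x0:x1,::-1]),None,fx=k,fy=k,interpolation=cv2.INTER_CUBIC)
    for q in proj(F,box): cv2.circle(c,tuple(int(e) for e in ((q-[x0,y0]+.5)*k)),2,(255,0,255),-1)
    o.append(c)
c=np.hstack(o);cv2.imwrite("pics/swing.png",np.clip(c*1.4,0,255).astype(np.uint8))
E
```

```text
t 23.35 r 0.0621 q 1.71 Frad 2.2 Ftan(resist) -0.5 Fz 4.4 yaw -0.104 w 0.015 j7 -1.67 [ 0.6947 -0.1005  0.0847]
```

View pics/swing.png

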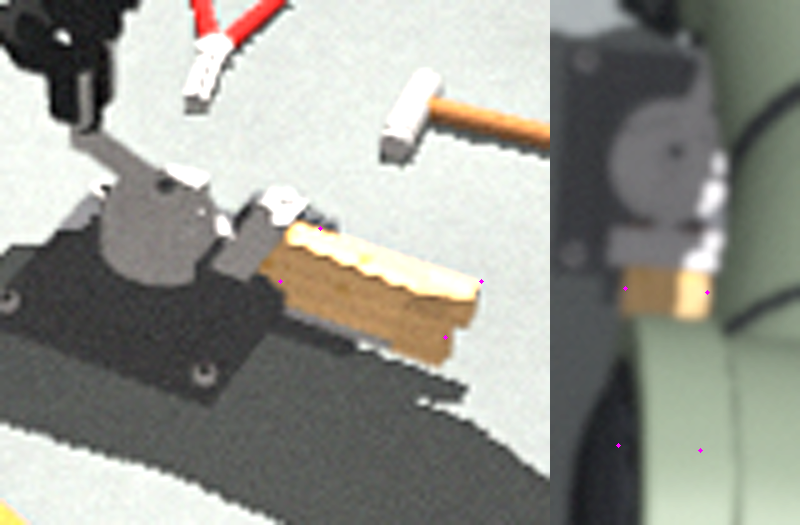

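The lever follows the gripper, and the pin is still in place under the strap. Continue in small steps, feeling for stiffness.

Request:
apply_moves(
  claw=[0.01, 0.01, 0.01],
  xyz=[
    [-0.0011, 0.0028, 0],
    [-0.0011, 0.0028, 0],
    [-0.0011, 0.0028, 0],
  ],
  twist=[
    [0, 0, 0.05],
    [0, 0, 0.05],
    [0, 0, 0.05],
  ],
)

```text
clock: 23.75
position: [0.6903, -0.1083, 0.0847]
tool_rot: [3.141, -0.0, -0.254]
force: [2.2, -4.1, 3.2]
grip_width: 0.0152
finger_force: 25.3
```

```bash
python3 -c "from h import *;st((.6392,-.0726))"
```

```text
t 23.75 r 0.0623 q 1.854 Frad 4.1 Ftan(resist) -2.1 Fz 3.2 yaw -0.254 w 0.0152 j7 -1.78 [ 0.6903 -0.1083  0.0847]
```

```bash
cat >> h.py <<'E'
def tq(ax=(.6398,-.0736)):
    st(ax);s=bot.observe();d=s["position"][:2]-np.array(ax);F=s["force"]
    print("moment",s["moment"].round(3),"equiv knob N",round(((d[0]*F[1]-d[1]*F[0])+s["moment"][2])/.06,2))
E
python3 -c "from h import *;tq()"
```

```text
t 23.75 r 0.0613 q 1.847 Frad 4.1 Ftan(resist) -2.1 Fz 3.2 yaw -0.254 w 0.0152 j7 -1.78 [ 0.6903 -0.1083  0.0847]
moment [-0.704 -0.574  0.218] equiv knob N 1.44
```

Request:
apply_moves(
  claw=[0.01, 0.01],
  xyz=[
    [-0.0011, 0.0028, 0],
    [-0.0011, 0.0028, 0],
  ],
  twist=[
    [0, 0, 0.05],
    [0, 0, 0.05],
  ],
)

```text
clock: 23.95
position: [0.6868, -0.1131, 0.0847]
tool_rot: [3.141, -0.001, -0.353]
force: [3.2, -2.8, 1.9]
grip_width: 0.0147
finger_force: 25.2
```

```bash
python3 -c "from h import *;tq()"
```

```text
t 23.95 r 0.0614 q 1.943 Frad 4.2 Ftan(resist) -0.0 Fz 1.9 yaw -0.353 w 0.0147 j7 -1.86 [ 0.6868 -0.1131  0.0847]
moment [-0.763 -0.818  0.271] equiv knob N 4.49
```

The twist moment was carrying the load, so the equivalent knob force includes it: now 4.5 N and rising. Smaller steps.

Request:
apply_moves(
  claw=[0.01, 0.01],
  xyz=[
    [-0.0006, 0.0014, 0],
    [-0.0006, 0.0014, 0],
  ],
  twist=[
    [0, 0, 0.025],
    [0, 0, 0.025],
  ],
)

```text
clock: 24.15
position: [0.6849, -0.115, 0.0848]
tool_rot: [-3.141, -0.001, -0.403]
force: [6.9, -3.6, -0.2]
grip_width: 0.0152
finger_force: 24.8
```

```bash
python3 -c "from h import *;tq()"
```

```text
t 24.15 r 0.0613 q 1.988 Frad 7.5 Ftan(resist) 2.0 Fz -0.2 yaw -0.403 w 0.0152 j7 -1.89 [ 0.6849 -0.115   0.0848]
moment [-0.568 -1.482  0.219] equiv knob N 5.73
```

Request:
apply_moves(
  claw=[0.01, 0.01, 0.01],
  xyz=[
    [0.0005, 0.0002, 0],
    [-0.0006, 0.0014, 0],
    [-0.0006, 0.0014, 0],
  ],
  twist=[
    [0, 0, 0],
    [0, 0, 0.025],
    [0, 0, 0.025],
  ],
)

```text
clock: 24.45
position: [0.683, -0.1171, 0.0848]
tool_rot: [-3.141, -0.001, -0.455]
force: [6.3, -0.8, 2.5]
grip_width: 0.0147
finger_force: 24.9
```

```bash
python3 -c "from h import *;tq()"
```

```text
t 24.45 r 0.0613 q 2.034 Frad 5.0 Ftan(resist) 3.9 Fz 2.5 yaw -0.455 w 0.0147 j7 -1.93 [ 0.683  -0.1171  0.0848]
moment [-0.206 -1.321  0.259] equiv knob N 8.28
```

Request:
apply_moves(
  claw=[0.01, 0.01],
  xyz=[
    [-0.0004, 0.0014, 0],
    [0, 0, 0],
  ],
  twist=[
    [0, 0, 0.025],
    [0, 0, 0],
  ],
)

```text
clock: 24.65
position: [0.6819, -0.1183, 0.0847]
tool_rot: [-3.141, -0.001, -0.48]
force: [4.9, -0.6, 3.8]
grip_width: 0.0148
finger_force: 25.1
```

```bash
python3 -c "from h import *;tq()"
```

```text
t 24.65 r 0.0614 q 2.061 Frad 3.8 Ftan(resist) 3.2 Fz 3.8 yaw -0.48 w 0.0148 j7 -1.95 [ 0.6819 -0.1183  0.0847]
moment [-0.323 -0.989  0.158] equiv knob N 5.92
```

Request:
apply_moves(
  claw=[0.01, 0.01],
  xyz=[
    [-0.0005, 0.0014, 0],
    [-0.0005, 0.0014, 0],
  ],
  twist=[
    [0, 0, 0.025],
    [0, 0, 0.025],
  ],
)

```text
clock: 24.85
position: [0.6801, -0.1198, 0.0847]
tool_rot: [-3.14, -0.001, -0.53]
force: [8.7, 0.8, 1.4]
grip_width: 0.0146
finger_force: 24.8
```

```bash
python3 -c "from h import *;tq()"
```

```text
t 24.85 r 0.0613 q 2.098 Frad 5.2 Ftan(resist) 7.1 Fz 1.4 yaw -0.53 w 0.0146 j7 -1.99 [ 0.6801 -0.1198  0.0847]
moment [ 0.232 -1.792  0.23 ] equiv knob N 11.09
```

About 11 N while moving, which is properly tight. Let go and back off upwards.

Request:
apply_moves(
  claw=[0.01, 0.02, 0.03, 0.045, 0.05, 0.05, 0.05, 0.05, 0.05, 0.05, 0.05, 0.05],
  xyz=[
    [0, 0, 0],
    [0, 0, 0],
    [0, 0, 0],
    [0, 0, 0],
    [0, 0, 0],
    [0, 0, 0],
    [0, 0, -0.01],
    [0, 0, -0.02],
    [0, 0, -0.03],
    [0, 0, -0.04],
    [0, 0, 0],
    [0, 0, 0],
  ],
  twist=[
    [0, 0, 0],
    [0, 0, 0],
    [0, 0, 0],
    [0, 0, 0],
    [0, 0, 0],
    [0, 0, 0],
    [0, 0, 0],
    [0, 0, 0],
    [0, 0, 0],
    [0, 0, 0],
    [0, 0, 0],
    [0, 0, 0],
  ],
)

```text
clock: 26.05
position: [0.6798, -0.1205, 0.1861]
tool_rot: [-3.141, -0.002, -0.53]
force: [0.4, -0.2, -0.9]
grip_width: 0.0501
finger_force: 0.0
```

```bash
python3 - <<'E'
from h import *
s=bot.observe();print(s["force"],s["position"])
g=bot.grab_frame("side");im=cv2.cvtColor(g["img"],cv2.COLOR_RGB2HSV)
for r in bot.find_in("side","lever_knob")[:2]: print(r)
# dark knob blob near expected
pr=proj(g,[(.6801,-.1198,.0915),(.6801,-.1198,.1065),(.6801,-.1198,.0765)]);print(pr)
m=(im[:,:,2]<45).astype(np.uint8);x,y=pr[0].astype(int);w=m[y-14:y+15,x-12:x+13]
print("\n".join("".join(".#"[v] for v in row) for row in w))
E
```

```text
[ 0.42280969 -0.24504999 -0.88442143] [ 0.67979097 -0.12049399  0.18611432]
{'position': [0.6472, -0.0738, 0.0591], 'score': 0.58}
[[259.84145484 161.29476862]
 [259.73519418 156.45329239]
 [259.94642239 166.06511631]]
.........................
.........................
.........................
.........................
.........................
.........................
.........................
.........................
.........................
.........................
.........................
.........................
...........#####.........
...........#####.........
...........#####.........
...........#####.........
...........#####.........
...........#####.........
...........#####.........
...........#####.........
...........####..........
.............#...........
.........................
.........................
.........................
.........................
.........................
.........................
.........................
```

```bash
python3 -c "
from workcell import bot
print(bot.job_done())"
```

```text
the job is handed in; nothing more can be done
None
```

I handed the job in: the pin is slid home under the strap, the cam lever swung to about 2.1 rad where it read roughly 11 N at the knob, and the gripper is clear; the cam's actual pull on the stud could not be measured and the hand-in gave no verdict.

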